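# Reset the bench control box behind its push-latch flap

### The job

Reset the control box on the bench. Press the blue flap down at its ribbed front edge and let go so that it springs open by itself, press the green button under it all the way down and let it come back up, then press the flap down until it latches shut again. Only push with the fingers, keep off the white button, and leave the things lying round the box where they are.

Things in the scene. Friction and masses are not known exactly. Their poses are not given: they have to be found in the camera images.
- control_box: Grey control box fixed to the bench, 124 (x) x 150 (y) x 75 mm high. Origin at the centre of its underside; x points from front (lamps) to back, y to its left, z up. In its top is a recess 93 (x) x 124 (y) mm centred on the box, floor 38 mm above the bench, covered by the flap when shut; two round buttons stand in it side by side along y.
- flap (a joint): Angle (rad) of the blue flap, a plate 90 mm from hinge to front edge, 120 mm wide, 5 mm thick. 0 = latched shut, flush with the box top; grows as the front edge swings up and back; negative when pushed in below flush (stop at -0.07: front edge 6 mm in). When freed it springs up within 1 s and stands at about 1.25; it yields softly, up to 1.6, if pushed further.
- flap_press (a point): Centre of the dark ribbed mark on the flap's outer (upper) face, 76 mm from the hinge; moves with the flap; z axis = outward normal, x axis towards the hinge. Push-push latch: push the shut flap in here to the stop (3 to 6 N) and let go, and it springs open. Push the open flap down (under 6 N here) to the stop and let go: it returns to 0 and stays. Each further full push frees it again.
- flap_hinge (a point): Middle of the flap's hinge line, fixed in the box at box coordinates (45, 0, 72.5) mm; the hinge runs along the box's y axis. The flap's outer face lies 2.5 mm off the hinge line (above it when shut).
- green_button_top (a point): Centre of the top of the green reset button, a round cap 26 mm across, 61 mm above the bench (14 mm below the box top). It stands at box x = -24 mm and y = +28 or -28 mm (the buttons swap places).
- green_button (a joint): Travel of the green button in m: 0 up, 0.006 fully down (spring, 5 N fully down).
- white_button_top (a point): Centre of the top of the white button, equal to the green one, 56 mm from it along the box's y axis. Not to be pressed.
- white_button (a joint): Travel of the white button in m: 0 up, 0.006 fully down.
- marker: Bystander: marker pen with a blue cap, 135 mm long, 16 mm thick, lying in front of the box. Origin at the centre of its underside.
- blue_clamp: Bystander: blue spring clamp, 58 x 111 x 21 mm, lying to the left of the box. Origin at the centre of its underside.
- punch_die: Bystander: pale grey turned punch die (stepped cylinder), 31 mm across, 40 mm high, standing to the right of the box. Origin at the centre of its underside.
- staples: Bystander: small red carton, 36 x 58 x 19 mm, lying to the right of the box. Origin at the centre of its underside.

How it is judged:
By the outcome, as a careful person would: the job done as asked, in the order asked, and still so for the second after the job is handed in, with the robot touching nothing.
It also fails if it takes over 48 s, if anything falls off the work surface, if the arm or the gripper's body presses on something with over 40 N, if the wrist force passes 120 N, or if a joint passes its speed limit or range.

### The arm

A 7-joint arm with a two-finger parallel gripper is mounted at the origin on a cart in front of the work surface, level with it; the furniture and walls round the work are solid. World frame = base frame: x ahead of the robot, y to its left, z up, the work surface at z = 0. Lengths are in m, angles in rad, forces in N, time in s.
With the tool pointing down it reaches from about 0.4 to 0.85 m from the base axis. Payload 10.4 kg.
Tool frame: the origin (TCP) lies on the front face of the gripper's body, between the roots of the fingers; the fingertips stand 73 mm ahead of it and the grasp point (between the pads) lies 54 mm ahead of it; z points along the fingers, y is the line along which they close (so a half turn about z gives the same grasp; the last joint's range is limited). The gripper opens to 85 mm and grips with 20 to 120 N. Pads are 22 mm wide; open, the fingers measure 114 mm over their backs; the gripper's body (76 mm by 85 mm) begins 54 mm behind the grasp point. The pads swing forward as they close: fully open they stand 13 mm farther back than shut.
Start: joints at [-0.023, 0.332, -0.065, 1.46, 0.022, 1.35, -0.088], TCP at [0.625, 0, 0.304] pointing down, gripper open.
Joint ranges: [-2.6, 2.6], [-0.5, 2.12], [-1.47, 1.34], [0.16, 2.42], [-1.27, 4.41], [0.06, 2.06], [-2.6, 2.6]. Speed limits (rad/s): [2.22, 2.22, 2.79, 2.79, 3.14, 3.14, 3.14].

### API

Orientations are given as a unit quaternion [x, y, z, w].
In Python, from workcell import manip gives the robot as it stands.
- The arm moves only by the shell command python3 -m jog 'ROWS' [FORCE]. ROWS is JSON, a list of rows, each an object with "grip": the gripper command: -1 is fully open, 1 is shut, values between are in proportion; "slide": the shift along the tool's x, y, z in cm, a list of three; "yaw": the turn about the tool's z in rad. A call has 1 to 8 rows; each row shifts and turns the commanded pose from where the row before left it, along the tool's axes as they then stand; what a row does not reach is not made up. A row lasts 1/10 s, in which the tool goes at most 50 mm and 8.59 degrees, less where a joint would pass 70% of its speed; a pose out of reach is approached as far as the arm can. A call with a gripper value outside its range is refused whole. The fingers move at their own pace and stop on an object; FORCE is the grip in N (left out, the last holds). Time passes only in rows, so rows that do not move let the fingers close. It gives the time, the measured TCP pose, the force, the opening and the grip force at its end, in the units of the state.
- manip.get_obs(): the state, without advancing time (a new reading comes with each control period).
- manip.camera(name): name is "scene" or "side" or "wrist"; returns the picture (400x640x3 uint8, blue, green, red); there is no depth.
- manip.calibration(name): a dict with "vfov" (degrees; the focal length in pixels is half the picture's height over the tangent of half this angle, whatever the lens; pixels are square), "cx", "cy" (the principal point, pixels), "k1" (the pictures are not rectified: a ray, as slopes to the right and down, at radius r is drawn at 1 + k1 r^2 times it, then the intrinsics apply), "camera_from_world" (4x4, takes a point from world to camera coordinates). Camera axes: x right, y down, z forward; pixel columns grow to the right and rows downward; lengths in m; the calibration is good to about 2 mm. A picture is of the moment at which its call begins: read the wrist's pose just before it. calibration takes no time and is no camera call; for the wrist camera it gives the pose at the moment of the call.
- manip.hand_in(): hands the job in; it is judged then, once.
Trained networks look in the newest picture that a camera, given by its name, has taken for a name from the list of things; names that differ only in an ending like _2 or _b are one class to them, and where a whole thing is asked for, a point or a joint stands for the part that bears it (a point fixed in the world has none). Each returns a list of dicts, best first, with "conf" (0 to 1); they miss things now and then, are a little off and sometimes report something else, mostly with a low value. They report only what shows in the picture. A call takes as long as a camera call.
- manip.masks_of(thing, camera): "region" (400x640 bool, what is visible of it) and "centre" ([column, row] in pixels, amid what is visible of it).
The state is a dict: "clock": time; "joint_pos": joint angles; "joint_velocities": joint speeds; "tau": joint torques, N m; "position": TCP position; "ee_rot": TCP orientation; "ft_force": force on the tool from outside, world axes, zero at the start; "torque": the same for the moment, N m; "grip_width": opening from 0.0 (shut) to 1.0 (fully open); "grasp_force": force on a finger pad.
Only numpy, scipy, OpenCV 4.12 (cv2) and the standard library are available. Lean on these libraries where they do the work, as an engineer would, in place of code of your own. Each camera call takes 0.05 s, during which the arm holds its last target. There are 200 camera calls.

## Working session

There is one attempt and no reset: what is moved stays moved. The work goes in short steps, Python scripts to look and compute and a shell command to move; the robot and the scene stay as the last step left them, time stands still between calls to the robot, and variables do not carry over. Pictures are saved under pics/ and viewed, at most 10 in all, crops included, and the job is handed in when it is done.

```bash
mkdir -p pics
cat > h.py <<'E'
import numpy as np, cv2
from workcell import manip
def ray(cam,uv):
    c=manip.calibration(cam); f=200/np.tan(np.radians(c["vfov"])/2)
    d=np.array([(uv[0]-c["cx"])/f,(uv[1]-c["cy"])/f]); s=d.copy()
    for _ in range(20): s=d/(1+c["k1"]*(s@s))
    T=np.array(c["camera_from_world"]); R=T[:3,:3]
    return -R.T@T[:3,3], R.T@np.array([s[0],s[1],1])
def onz(cam,uv,z):
    o,d=ray(cam,uv); return o+d*(z-o[2])/d[2]
def proj(cam,p):
    c=manip.calibration(cam); f=200/np.tan(np.radians(c["vfov"])/2)
    T=np.array(c["camera_from_world"]); q=T[:3,:3]@p+T[:3,3]; s=q[:2]/q[2]; s=s*(1+c["k1"]*(s@s))
    return s*f+[c["cx"],c["cy"]]
E
python3 - <<'E'
from h import *
np.set_printoptions(precision=4,suppress=True)
o=manip.get_obs(); print(o["clock"],o["position"],o["ee_rot"],o["grip_width"])
ims=[manip.camera(n) for n in("scene","wrist")]
cv2.imwrite("pics/a.png",cv2.resize(np.vstack(ims),(480,600))); cv2.imwrite("pics/s.png",ims[0]); cv2.imwrite("pics/w.png",ims[1])
for cam in("scene","wrist"):
  for t,z in(("flap_press",.075),("flap",.075),("control_box",.075),("marker",.01),("blue_clamp",.01),("punch_die",.04),("staples",.019)):
    for m in manip.masks_of(t,cam)[:1]:
        print(cam,t,round(m["conf"],2),m["centre"],m["region"].sum(),onz(cam,m["centre"],z))
        if t in("flap","flap_press"):
            r=cv2.minAreaRect(np.argwhere(m["region"])[:,::-1].astype(np.float32)); print([onz(cam,b,.075)[:2] for b in cv2.boxPoints(r)])
E
```

```text
0.0 [0.6247 0.     0.3031] [ 0.7071  0.7071 -0.0005 -0.0005] 1.000137056577185
scene flap_press 0.8 [327.1, 179.9] 1240 [0.5072 0.1403 0.075 ]
[array([0.5355, 0.2104]), array([0.5858, 0.0908]), array([0.4876, 0.0672]), array([0.4479, 0.1874])]
scene flap 0.75 [326.6, 179.8] 1235 [0.5084 0.1405 0.075 ]
[array([0.5356, 0.2103]), array([0.5861, 0.0945]), array([0.4872, 0.0671]), array([0.4472, 0.1841])]
scene control_box 0.79 [328.2, 192.9] 3423 [0.4852 0.1831 0.075 ]
scene marker 0.63 [361.4, 218.1] 261 [0.4097 0.1614 0.01  ]
scene blue_clamp 0.74 [314.6, 249.3] 639 [0.4655 0.2956 0.01  ]
wrist flap_press 0.67 [201.1, 50.0] 10192 [0.5137 0.1316 0.075 ]
[array([0.4536, 0.1729]), array([0.5401, 0.198 ]), array([0.5741, 0.0955]), array([0.4773, 0.0634])]
wrist flap 0.74 [197.6, 50.6] 10175 [0.5103 0.131  0.075 ]
[array([0.454, 0.173]), array([0.5406, 0.1973]), array([0.5729, 0.095 ]), array([0.476, 0.064])]
wrist control_box 0.91 [205.0, 57.9] 16574 [0.5167 0.1246 0.075 ]
wrist marker 0.69 [116.9, 18.1] 421 [0.3976 0.1755 0.01  ]
wrist punch_die 0.83 [238.7, 156.1] 541 [0.5315 0.022  0.04  ]
wrist staples 0.83 [301.8, 141.0] 1336 [0.6073 0.0374 0.019 ]
```

View pics/s.png

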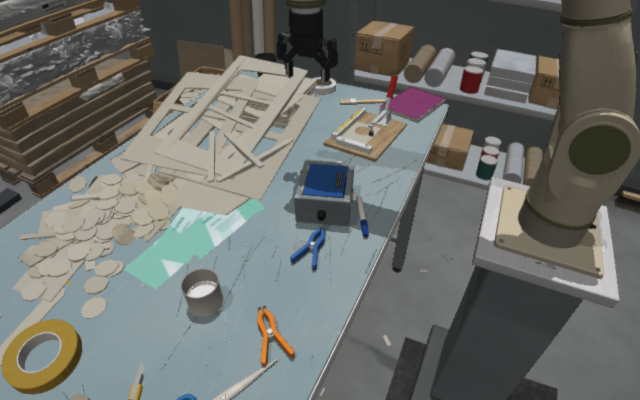

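View pics/w.png

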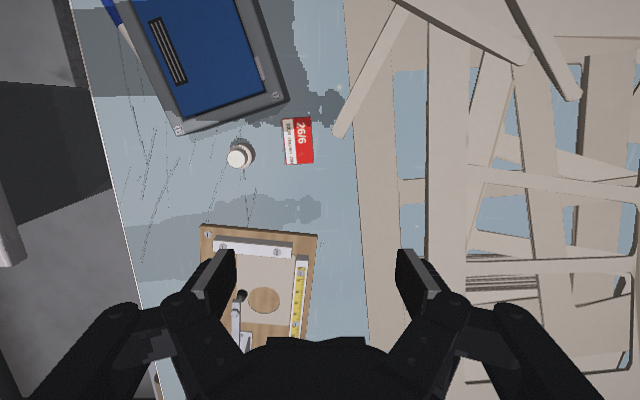

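The scene view shows the grey box at about (328,190), flap shut, with the ribbed mark on the robot-facing side. The wrist view shows the mark at about (168,50), box top corners at (178,135) and (288,98), the punch die at (240,156) and the carton at (300,140). I'll fit the box pose next.

Run:
```python
from h import *
np.set_printoptions(precision=4,suppress=True)
P=lambda u:onz("wrist",u,.075)[:2]
a,b=P((177,134)),P((288,98)); ex=(b-a)/np.linalg.norm(b-a); ey=np.array([-ex[1],ex[0]])
print(a,b,np.linalg.norm(b-a),np.degrees(np.arctan2(ex[1],ex[0])))
print("centre",a+.062*ex+.075*ey)
m1,m2=P((153,20)),P((182,84)); print("mark",m1,m2,(m1+m2)/2,np.degrees(np.arctan2(*(m1-m2)[::-1]))-90)
# flap mask fit on scene + wrist: compare projected flap
from scipy.optimize import minimize
M={}
for cam in("scene","wrist"):
    M[cam]=manip.masks_of("flap",cam)[0]["region"]
def mask(cam,p):
    c,s=np.cos(p[2]),np.sin(p[2]); R=np.array([[c,-s],[s,c]])
    q=[proj(cam,np.array([*(p[:2]+R@np.array(k)),.075])) for k in((-.045,-.06),(.045,-.06),(.045,.06),(-.045,.06))]
    m=np.zeros((400,640),np.uint8); cv2.fillPoly(m,[np.round(np.array(q)*16).astype(np.int32)],1,shift=4); return m>0
def cost(p): return sum(1-(mask(c,p)&M[c]).sum()/(mask(c,p)|M[c]).sum() for c in M)
p0=[*(a+.062*ex+.075*ey),np.arctan2(ex[1],ex[0])]
r=minimize(cost,p0,method="Nelder-Mead",options=dict(initial_simplex=np.array([p0]+[np.array(p0)+d for d in([.01,0,0],[0,.01,0],[0,0,.1])])))
print(r.x,np.degrees(r.x[2]),r.fun)
np.save("box.npy",r.x)
c,s=np.cos(r.x[2]),np.sin(r.x[2])
w=lambda x,y:r.x[:2]+np.array([c*x-s*y,s*x+c*y])
print("press",w(-.031,0),"g+",w(-.024,.028),"g-",w(-.024,-.028),"behind",w(.075,0))
```

```text
[0.4779 0.0517] [0.5966 0.0876] 0.12406021079299294 16.784500128008965
centre [0.5156 0.1414]
mark [0.4717 0.157 ] [0.4906 0.101 ] [0.4812 0.129 ] 18.61066841839738
[0.5117 0.1396 0.2947] 16.885436647274272 0.042548131986329674
press [0.482  0.1306] g+ [0.4806 0.1594] g- [0.4969 0.1058] behind [0.5835 0.1614]
```

```bash
python3 -m jog '[{"grip":1,"slide":[2.2,-2.4,1.5],"yaw":0},{"grip":1,"slide":[2.2,-2.4,1.5],"yaw":0},{"grip":1,"slide":[2.2,-2.4,1.5],"yaw":0},{"grip":1,"slide":[2.2,-2.4,1.5],"yaw":0},{"grip":1,"slide":[2.2,-2.4,1.5],"yaw":0},{"grip":1,"slide":[2.0,-2.3,1.5],"yaw":0},{"grip":1,"slide":[0,0,0],"yaw":-0.14},{"grip":1,"slide":[0,0,0],"yaw":-0.14}]' 40
python3 -m jog '[{"grip":1,"slide":[0,0,0],"yaw":-0.14},{"grip":1,"slide":[0,0,0],"yaw":-0.14},{"grip":1,"slide":[0,0,0],"yaw":-0.14},{"grip":1,"slide":[0,0,0],"yaw":-0.14},{"grip":1,"slide":[0,0,0],"yaw":-0.14},{"grip":1,"slide":[0,0,0],"yaw":-0.14},{"grip":1,"slide":[0,0,0],"yaw":-0.14},{"grip":1,"slide":[0,0,0],"yaw":-0.14}]'
python3 -m jog '[{"grip":1,"slide":[0,0,0],"yaw":-0.14},{"grip":1,"slide":[0,0,0],"yaw":-0.14},{"grip":1,"slide":[0,0,0],"yaw":-0.14},{"grip":1,"slide":[0,0,0],"yaw":-0.05},{"grip":1,"slide":[0,0,0],"yaw":0}]'
cat > go.py <<'E'
import sys
from h import *
from scipy.spatial.transform import Rotation as Ro
np.set_printoptions(precision=4,suppress=True)
# usage: go.py bx by tipz  (box coords, mm) -> slide in cm
B=np.load("box.npy"); o=manip.get_obs(); R=Ro.from_quat(o["ee_rot"]).as_matrix()
c,s=np.cos(B[2]),np.sin(B[2]); Rb=np.array([[c,-s],[s,c]])
p=np.array(o["position"]); tip=p+.073*R[:,2]; 
print("clock",o["clock"],"tip box mm",Rb.T@(tip[:2]-B[:2])*1e3,tip[2]*1e3,"z",R[:,2],"x in box deg",np.degrees(np.arctan2(*(Rb.T@R[:2,0])[::-1])),"F",np.array(o["ft_force"]),"j7",o["joint_pos"][6],o["grip_width"])
if len(sys.argv)>3:
    b=np.array(sys.argv[1:4],float)/1e3; t=np.array([*(B[:2]+Rb@b[:2]),b[2]]); print("slide cm",R.T@(t-tip)*100)
E
python3 go.py -31 0 85
```

```text
clock: 1.7
position: [0.4812, 0.1308, 0.2138]
ee_rot: [0.599, 0.801, -0.0, -0.0]
ft_force: [0.3, -0.7, 1.1]
grip_width: -0.004
grasp_force: 0.0
clock: 2.5
position: [0.4821, 0.13, 0.214]
ee_rot: [0.082, 0.997, 0.0, 0.0]
ft_force: [0.9, -0.3, -0.2]
grip_width: 0.001
grasp_force: 0.0
clock: 3.0
position: [0.4821, 0.13, 0.214]
ee_rot: [-0.149, 0.989, 0.0, 0.0]
ft_force: [0.1, 0.3, 0.9]
grip_width: -0.002
grasp_force: 0.0
clock 3.0 tip box mm [-31.0897  -0.5974] 141.04538192212237 z [ 0.0003  0.0001 -1.    ] x in box deg -179.70861677415274 F [0.0942 0.267  0.9223] j7 1.473911018123717 -0.0024183241056808763
slide cm [-0.0073  0.0598  5.6045]
```

```bash
python3 -m jog '[{"grip":1,"slide":[0,0,3],"yaw":0},{"grip":1,"slide":[0,0,2.4],"yaw":0},{"grip":1,"slide":[0,0,0.7],"yaw":0},{"grip":1,"slide":[0,0,0.3],"yaw":0},{"grip":1,"slide":[0,0,0.3],"yaw":0},{"grip":1,"slide":[0,0,0.2],"yaw":0},{"grip":1,"slide":[0,0,0],"yaw":0}]'; python3 go.py
```

```text
clock: 3.7
position: [0.4825, 0.1302, 0.1457]
ee_rot: [-0.149, 0.989, 0.0, 0.001]
ft_force: [-1.4, 0.2, 4.2]
grip_width: -0.004
grasp_force: 1.7
clock 3.7 tip box mm [-30.5119  -0.5245] 72.72642801969577 z [ 0.0015  0.0004 -1.    ] x in box deg -179.75209493845296 F [-1.4393  0.1521  4.1712] j7 1.4449675627885308 -0.004035259550473011
```

```bash
python3 -m jog '[{"grip":1,"slide":[0,0,0.3],"yaw":0},{"grip":1,"slide":[0,0,0.3],"yaw":0},{"grip":1,"slide":[0,0,0],"yaw":0},{"grip":1,"slide":[0,0,0],"yaw":0}]'; python3 go.py
```

```text
clock: 4.1
position: [0.4828, 0.1303, 0.142]
ee_rot: [-0.149, 0.989, -0.0, 0.001]
ft_force: [-13.5, -3.8, 34.4]
grip_width: 0.001
grasp_force: 17.4
clock 4.1 tip box mm [-30.2156  -0.5422] 68.97490796078624 z [ 0.0023 -0.0001 -1.    ] x in box deg -179.75548879336313 F [-13.4761  -3.8049  34.3555] j7 1.4421182776761372 0.0008969825040049969
```

At the stop (34 N). Release, up and forward.

```bash
python3 -m jog '[{"grip":1,"slide":[0,0,-1.5],"yaw":0},{"grip":1,"slide":[2.5,0,-4],"yaw":0},{"grip":1,"slide":[4,0,-3],"yaw":0},{"grip":1,"slide":[3.5,0,-3],"yaw":0},{"grip":1,"slide":[0,0,-2],"yaw":0},{"grip":1,"slide":[0,0,0],"yaw":0},{"grip":1,"slide":[0,0,0],"yaw":0},{"grip":1,"slide":[0,0,0],"yaw":0}]'; python3 go.py
python3 - <<'E'
from h import *
B=np.load("box.npy");c,s=np.cos(B[2]),np.sin(B[2])
ims=[manip.camera(n) for n in("scene","side","wrist")]
for n in("scene","side","wrist"):
  for t in("green_button","white_button"):
    for m in manip.masks_of(t,n)[:2]:
      q=onz(n,m["centre"],.061)[:2]-B[:2]
      print(n,t,round(m["conf"],2),m["centre"],m["region"].sum(),"box",np.round(np.array([c*q[0]+s*q[1],-s*q[0]+c*q[1]])*1e3,1))
def crop(n,im):
  u=proj(n,np.array([*B[:2],.1])).astype(int); x=np.clip(u[0]-70,0,500);y=np.clip(u[1]-70,0,260); return cv2.resize(im[y:y+140,x:x+140],(400,400))
cv2.imwrite("pics/b.png",np.hstack([crop("scene",ims[0]),crop("side",ims[1])]))
E
```

```text
clock: 4.9
position: [0.3864, 0.1005, 0.2731]
ee_rot: [-0.149, 0.989, 0.0, -0.001]
ft_force: [-0.8, 0.1, 0.2]
grip_width: -0.003
grasp_force: 0.0
clock 4.9 tip box mm [-131.3444   -0.9738] 200.0630660024198 z [-0.0012 -0.0001 -1.    ] x in box deg -179.73820590447545 F [-0.7651  0.1083  0.2479] j7 1.549323171239505 -0.002797564687012222
scene green_button 0.58 [336.2, 190.6] 78 box [-27.9  21.1]
side green_button 0.61 [297.4, 229.4] 104 box [-27.6  20.3]
side white_button 0.49 [306.9, 246.0] 131 box [-29.7 -31. ]
wrist white_button 0.57 [285.6, 267.5] 92 box [-30.7 -35.3]
```

View pics/b.png

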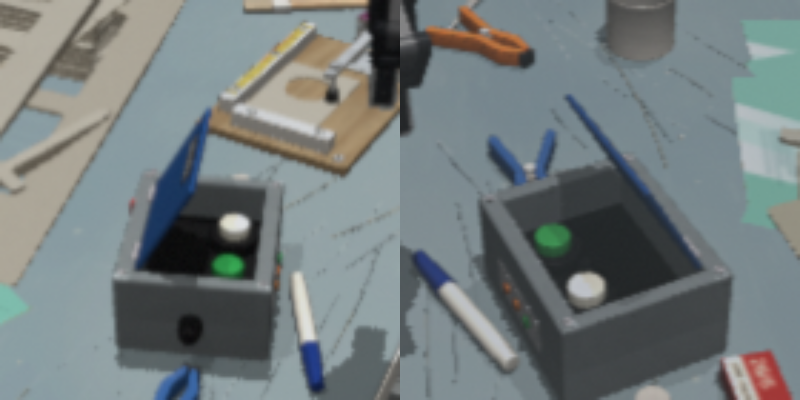

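The view shows the flap standing open, the green button at crop (552,237), i.e. box left (+y), and the white one at (587,290), to the right. I'll approach green slightly towards the front.

```bash
python3 go.py -27 25 95
```

```text
clock 5.35 tip box mm [-131.1847   -0.9723] 200.76765371207628 z [-0.0002  0.     -1.    ] x in box deg -179.7394138233813 F [-0.2971  0.6161  0.0577] j7 1.5494394463629706 -0.003915795239012114
slide cm [-10.4325   2.5489  10.5747]
```

```bash
python3 -m jog '[{"grip":1,"slide":[-3,0.8,2],"yaw":0},{"grip":1,"slide":[-3,0.8,3],"yaw":0},{"grip":1,"slide":[-2.4,0.6,3],"yaw":0},{"grip":1,"slide":[-2.0,0.3,2.6],"yaw":0},{"grip":1,"slide":[0,0,0],"yaw":0},{"grip":1,"slide":[0,0,0],"yaw":0}]'; python3 go.py -27 25 64
python3 - <<'E'
from h import *
B=np.load("box.npy")
ims=[manip.camera(n) for n in("scene","side")]
def crop(n,im):
  u=proj(n,np.array([*B[:2],.1])).astype(int); x=np.clip(u[0]-60,0,520);y=np.clip(u[1]-70,0,280); return cv2.resize(im[y:y+120,x:x+120],(400,400))
cv2.imwrite("pics/c.png",np.hstack([crop("scene",ims[0]),crop("side",ims[1])]))
E
```

```text
clock: 5.95
position: [0.4782, 0.1551, 0.1675]
ee_rot: [-0.149, 0.989, 0.0, -0.001]
ft_force: [0.2, 0.5, 0.3]
grip_width: -0.001
grasp_force: 0.0
clock 5.95 tip box mm [-27.7073  24.5846] 94.48416193564297 z [-0.0017 -0.0001 -1.    ] x in box deg -179.7266358409063 F [0.1984 0.5385 0.2893] j7 1.3958433732530902 -0.0012089590360979856
slide cm [-0.0761  0.0401  3.0483]
```

View pics/c.png

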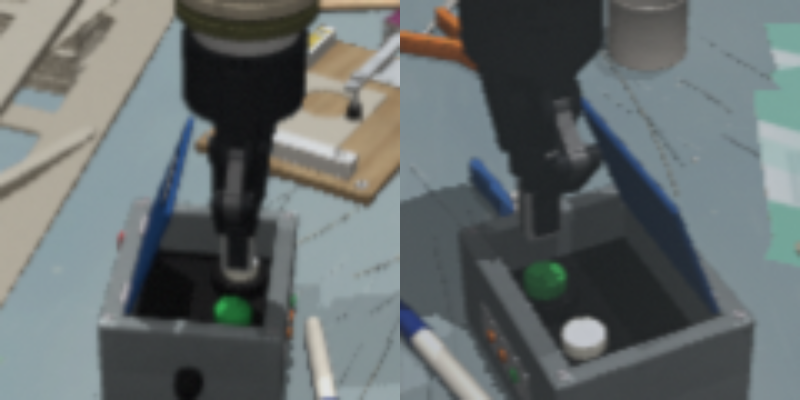

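The crop shows the fingers straight above the green button (side crop (543,230) over (545,280)), clear of the flap and the white button. Pressing.

```bash
python3 -m jog '[{"grip":1,"slide":[0,0,1.5],"yaw":0},{"grip":1,"slide":[0,0,1.5],"yaw":0},{"grip":1,"slide":[0,0,0.4],"yaw":0},{"grip":1,"slide":[0,0,0.3],"yaw":0},{"grip":1,"slide":[0,0,0.3],"yaw":0},{"grip":1,"slide":[0,0,0],"yaw":0},{"grip":1,"slide":[0,0,0],"yaw":0}]'; python3 go.py
```

```text
clock: 6.75
position: [0.4788, 0.155, 0.1286]
ee_rot: [-0.149, 0.989, -0.0, 0.0]
ft_force: [-1.4, -2.2, 4.3]
grip_width: -0.003
grasp_force: 2.2
clock 6.75 tip box mm [-26.967   24.2828] 55.56672665782708 z [ 0.0009 -0.     -1.    ] x in box deg -179.75222546546834 F [-1.3844 -2.2263  4.3314] j7 1.374576372929723 -0.002966169865103801
```

```bash
python3 -m jog '[{"grip":1,"slide":[0,0,0.3],"yaw":0},{"grip":1,"slide":[0,0,0.2],"yaw":0},{"grip":1,"slide":[0,0,0],"yaw":0},{"grip":1,"slide":[0,0,0],"yaw":0}]'; python3 go.py
```

```text
clock: 7.15
position: [0.4791, 0.1552, 0.1269]
ee_rot: [-0.149, 0.989, -0.001, 0.001]
ft_force: [-19.9, -9.0, 51.2]
grip_width: 0.001
grasp_force: 25.1
clock 7.15 tip box mm [-26.5835  24.2902] 53.87842089650847 z [ 0.0017 -0.001  -1.    ] x in box deg -179.7551814887196 F [-19.8545  -8.9878  51.1521] j7 1.3717489844826307 0.0010021752875717183
```

Fully down. Release, rise, go over behind the flap.

```bash
python3 -m jog '[{"grip":1,"slide":[0,0,-2],"yaw":0},{"grip":1,"slide":[0,0,-4],"yaw":0},{"grip":1,"slide":[0,0,-4],"yaw":0},{"grip":1,"slide":[0,0,-3.5],"yaw":0},{"grip":1,"slide":[0,0,0],"yaw":0}]'
python3 -m jog '[{"grip":1,"slide":[-3,-0.8,0],"yaw":0},{"grip":1,"slide":[-3,-0.8,0],"yaw":0},{"grip":1,"slide":[-3,-0.8,0],"yaw":0},{"grip":1,"slide":[-1,0,0],"yaw":0},{"grip":1,"slide":[0,0,0],"yaw":0},{"grip":1,"slide":[0,0,0],"yaw":0}]'; python3 go.py 75 0 135
python3 - <<'E'
from h import *
B=np.load("box.npy")
ims=[manip.camera(n) for n in("scene","side")]
def crop(n,im):
  u=proj(n,np.array([*B[:2],.1])).astype(int); x=np.clip(u[0]-60,0,520);y=np.clip(u[1]-70,0,280); return cv2.resize(im[y:y+120,x:x+120],(400,400))
cv2.imwrite("pics/d.png",np.hstack([crop("scene",ims[0]),crop("side",ims[1])]))
E
```

```text
clock: 7.65
position: [0.4804, 0.1561, 0.2631]
ee_rot: [-0.149, 0.989, 0.001, 0.004]
ft_force: [1.3, -0.3, -0.7]
grip_width: 0.0
grasp_force: 0.0
clock: 8.25
position: [0.5802, 0.1621, 0.2575]
ee_rot: [-0.149, 0.989, 0.0, -0.0]
ft_force: [-0.1, 0.8, -0.2]
grip_width: -0.003
grasp_force: 0.0
clock 8.25 tip box mm [72.0084  1.6202] 184.48125336251238 z [-0.001   0.0001 -1.    ] x in box deg -179.69310070627418 F [-0.1213  0.7553 -0.1987] j7 1.4420786530931287 -0.002793942167977384
slide cm [-0.3029 -0.1657  4.9478]
```

View pics/d.png

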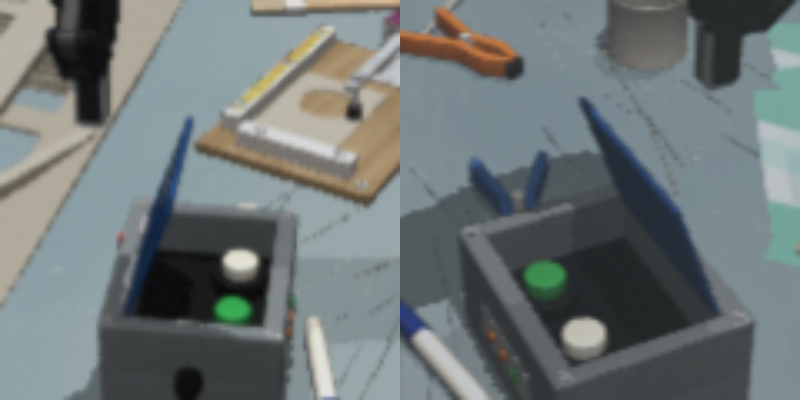

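The picture shows the flap standing open, both buttons up, and the fingers behind the flap (side crop (720,70)). Next I sweep it shut along the arc.

```bash
python3 -m jog '[{"grip":1,"slide":[0,-0.15,3.4],"yaw":0},{"grip":1,"slide":[2,0,0.3],"yaw":0},{"grip":1,"slide":[2,0,0.3],"yaw":0},{"grip":1,"slide":[1.1,0,0.5],"yaw":0},{"grip":1,"slide":[1.1,0,0.6],"yaw":0},{"grip":1,"slide":[0.8,0,0.8],"yaw":0},{"grip":1,"slide":[0.7,0,0.9],"yaw":0},{"grip":1,"slide":[0,0,0],"yaw":0}]'; python3 go.py -12 0 107
python3 - <<'E'
from h import *
B=np.load("box.npy")
ims=[manip.camera(n) for n in("scene","side")]
def crop(n,im):
  u=proj(n,np.array([*B[:2],.1])).astype(int); x=np.clip(u[0]-60,0,520);y=np.clip(u[1]-70,0,280); return cv2.resize(im[y:y+120,x:x+120],(400,400))
cv2.imwrite("pics/e.png",np.hstack([crop("scene",ims[0]),crop("side",ims[1])]))
E
```

```text
clock: 9.15
position: [0.5066, 0.1371, 0.1888]
ee_rot: [-0.149, 0.989, -0.0, -0.001]
ft_force: [-0.7, 0.7, 0.6]
grip_width: -0.0
grasp_force: 0.7
clock 9.15 tip box mm [-5.6948 -0.958 ] 115.75619764798277 z [-0.0018 -0.0008 -1.    ] x in box deg -179.7349727276959 F [-0.6984  0.7144  0.6441] j7 1.4483839613642242 -0.00016110949664996542
slide cm [0.6284 0.0989 0.8768]
```

View pics/e.png

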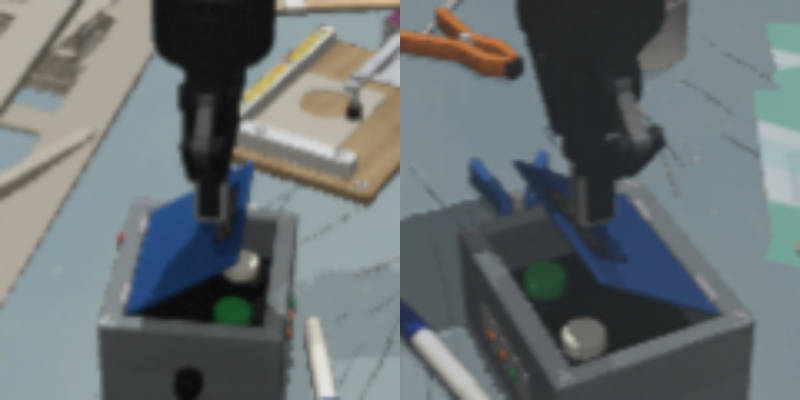

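The flap is half shut with the fingers on its outer face near the mark. Continuing down.

```bash
python3 -m jog '[{"grip":1,"slide":[0.6,0,0.9],"yaw":0},{"grip":1,"slide":[0.6,0.1,1.0],"yaw":0},{"grip":1,"slide":[0.7,0,1.0],"yaw":0},{"grip":1,"slide":[0.6,0,0.7],"yaw":0},{"grip":1,"slide":[0,0,0.5],"yaw":0},{"grip":1,"slide":[0,0,0.3],"yaw":0},{"grip":1,"slide":[0,0,0],"yaw":0}]'; python3 go.py -31 0 72
```

```text
clock: 9.95
position: [0.483, 0.1309, 0.1452]
ee_rot: [-0.149, 0.989, -0.0, -0.001]
ft_force: [-2.6, -0.3, 3.1]
grip_width: 0.001
grasp_force: 1.7
clock 9.95 tip box mm [-30.1356   0.0446] 72.16108441961948 z [-0.0023 -0.0006 -1.    ] x in box deg -179.73177297471045 F [-2.6324 -0.3217  3.0859] j7 1.4362999432782142 0.0011001844914766419
slide cm [ 0.0864 -0.0041  0.0163]
```

```bash
python3 -m jog '[{"grip":1,"slide":[0,0,0.3],"yaw":0},{"grip":1,"slide":[0,0,0.3],"yaw":0},{"grip":1,"slide":[0,0,0],"yaw":0},{"grip":1,"slide":[0,0,0],"yaw":0}]'; python3 go.py
```

```text
clock: 10.35
position: [0.4838, 0.1312, 0.1421]
ee_rot: [-0.149, 0.989, -0.0, -0.0]
ft_force: [-16.4, -4.5, 32.1]
grip_width: -0.001
grasp_force: 17.0
clock 10.35 tip box mm [-29.1243   0.0054] 69.09922055590184 z [ 0.0001 -0.0007 -1.    ] x in box deg -179.7471007628034 F [-16.3875  -4.4511  32.1164] j7 1.4331474888228977 -0.0006534752574436741
```

At the stop; release straight up, clear, and check.

```bash
python3 -m jog '[{"grip":1,"slide":[0,0,-1],"yaw":0},{"grip":1,"slide":[0,0,-3],"yaw":0},{"grip":1,"slide":[0,0,-4],"yaw":0},{"grip":1,"slide":[0,0,-4],"yaw":0},{"grip":1,"slide":[2,0,-2],"yaw":0},{"grip":1,"slide":[2,0,0],"yaw":0},{"grip":1,"slide":[0,0,0],"yaw":0},{"grip":1,"slide":[0,0,0],"yaw":0}]'
python3 - <<'E'
from h import *
B=np.load("box.npy")
ims=[manip.camera(n) for n in("scene","side")]
def crop(n,im):
  u=proj(n,np.array([*B[:2],.1])).astype(int); x=np.clip(u[0]-80,0,480);y=np.clip(u[1]-70,0,240); return cv2.resize(im[y:y+160,x:x+160],(400,400))
cv2.imwrite("pics/f.png",np.hstack([crop("scene",ims[0]),crop("side",ims[1])]))
E
```

```text
clock: 11.15
position: [0.4458, 0.1192, 0.2799]
ee_rot: [-0.149, 0.989, -0.0, 0.0]
ft_force: [-1.3, -0.7, -0.2]
grip_width: -0.002
grasp_force: 0.0
```

View pics/f.png

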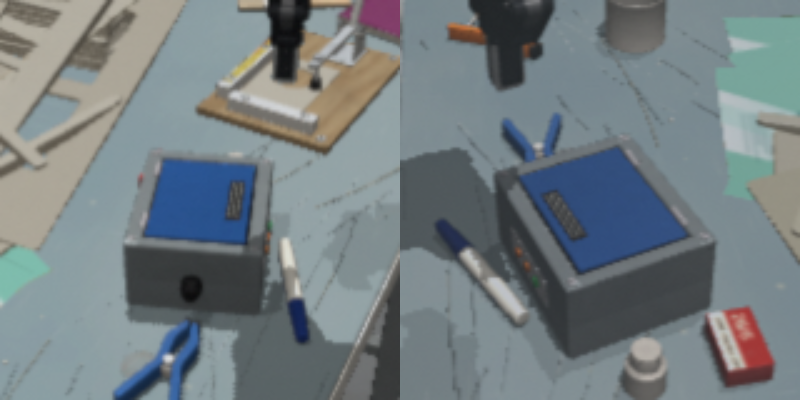

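The flap is shut flush, the bystanders are where they were, and the arm is clear.

```bash
python3 -c "
from workcell import manip
print(manip.hand_in())"
```

```text
the job is handed in; nothing more can be done
None
```

The control box is reset and the job handed in at about 11 s: the flap sprang open, the green button was pressed fully and came back up, and the flap is latched shut, with the white button and the things round the box untouched.

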